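Clear the jammed mouth of a polishing-wheel tray

ROBOT

A 6-joint arm with a two-finger parallel gripper is mounted at the origin on a cart in front of the work surface, level with it; the furniture and walls round the work are solid. World frame = base frame: x ahead of the robot, y to its left, z up, the work surface at z = 0. Lengths are in m, angles in degrees, forces in N, time in s.
With the tool pointing down it reaches from about 0.4 to 0.825 m from the base axis. Payload 7 kg.
Tool frame: the origin (TCP) lies between the finger pads; the fingertips stand 19 mm ahead of it and the grasp point (between the pads) is the TCP; z points along the fingers, y is the line along which they close (so a half turn about z gives the same grasp; the last joint's range is limited). The gripper opens to 88 mm and grips with 3 to 60 N. Pads are 19 mm wide; open, the fingers measure 130 mm over their backs; the gripper's body (78 mm by 193 mm) begins 47 mm behind the grasp point.
Start: joints at [-49.67, 20.546, 0.682, 0, -70.136, -16.507], TCP at [0.273, -0.617, 0.246] pointing down, gripper open.
Joint ranges: [-176.03, 176.03], [-82.01, 121.73], [-58.28, 71.71], [-173.87, 95.51], [-174.79, -0.11], [-173.66, 173.66]. Speed limits (degrees/s): [136.94, 136.94, 172.46, 180, 180, 180].

INTERFACE

Orientations are given as [roll, pitch, yaw] about the fixed x, y, z axes, in that order (R = Rz(yaw) Ry(pitch) Rx(roll)).
In Python, from plant import r gives the robot as it stands. The module is installed in compiled form; this text tells all that it offers.
- The arm moves only by the shell command python3 -m pendant 'ROWS' [OPENING] [FORCE]. ROWS is JSON, a list of rows, each a list of 6 numbers: the shift along the tool's x, y, z in mm, then the turn, a rotation vector about the tool's x, y, z in rad. In form: [[tx, ty, tz, wx, wy, wz], ...]. A call has 1 to 20 rows; each row is the pose to reach, as a shift and turn from the pose commanded when the call began, along the tool's axes at that moment; what a row does not reach only later rows make up. A row lasts 1/8 s, in which the tool goes at most 62.5 mm and 10.7 degrees, less where a joint would pass 70% of its speed; a pose out of reach is approached as far as the arm can. A call with a gripper value outside its range is refused whole. OPENING is the finger opening in mm, from 0 to 87.6, set as the call begins (- or left out, the last holds). The fingers move at their own pace and stop on an object; FORCE is the grip in N (left out, the last holds). Time passes only in rows, so rows that repeat a pose let the fingers close. It gives the time, the measured TCP pose, the force, the opening and the grip force at its end, in the units of the state.
- r.get_state(): the state, without advancing time (a new reading comes with each control period).
- r.capture(name): name is "scene" or "top" or "wrist"; returns the picture (384x512x3 uint8, red, green, blue); there is no depth.
- r.camera_params(name): a dict with "mtx" (3x3 intrinsics, pixels), "rvec" (rotation vector, rad) and "tvec" (3), from world to camera coordinates, as OpenCV has them; the wrist camera has in their place "mount" (4x4, takes a point from camera to tool coordinates, whose origin is the TCP and whose axes are the flange's). Camera axes: x right, y down, z forward; pixel columns grow to the right and rows downward; lengths in m; the calibration is good to about 2 mm. A picture is of the moment at which its call begins: read the wrist's pose just before it. camera_params takes no time and is no camera call.
- r.close_job(): hands the job in; it is judged then, once.
The state is a dict: "time_s": time; "joints": joint angles; "qd": joint speeds; "joint_torque": joint torques, N m; "tcp_pos": TCP position; "eef_rot": TCP orientation; "contact_force": force on the tool from outside, world axes, zero at the start; "moment": the same for the moment, N m; "gripper_width": finger opening in m; "gripper_force": force on a finger pad.
Only numpy, scipy, OpenCV 4.12 (cv2) and the standard library are available. Lean on these libraries where they do the work, as an engineer would, in place of code of your own. Each camera call takes 0.05 s, during which the arm holds its last target. There are 200 camera calls.

TASK

The roll of masking tape has jammed in the narrow mouth of the wheel tray. Nudge it back into the tray, at least two finger-widths clear of the mouth, then slide the felt wheel out through the mouth so that it lies flat on the apron, wholly outside the mouth. Keep both down on the tray floor all the way (slide, never lift them), leave the tape roll inside at that clearance or more, and leave the grinding wheel and the felt cone where they are.

Things in the scene. Friction and masses are not known exactly. Their poses are not given: they have to be found in the camera images.
- tray: Fixed open tray, aluminium walls, grey floor 3 mm thick. Origin: middle of the mouth, on the worktop under the floor, at the front wall's inner face; z up, +y straight out of the mouth, x along the front wall. Inside: x -94..94, y -172..0 mm; walls 22 mm high above the worktop, 6 mm thick (front wall 8: y 0..8). Mouth: 62 mm gap in the front wall, x -31..31, rounded posts.
- apron (a point): Middle of the apron, on its top 3 mm above the worktop, 50 mm straight out from the tray's origin (axes as the tray's). The apron is the tray floor continued in front of the mouth, without walls: tray x -65..65, y 8..92 mm.
- tape_roll: Loose roll of masking tape, a beige ring lying flat, 69 mm across, 19 mm high, with a hole about 40 mm across, about 0.08 kg: the blocking piece. It sits on the tray floor in the middle of the mouth, part of it sticking out; it is wider than the mouth and can only go back in. Origin: middle of its underside.
- felt_wheel: Loose cream-white felt wheel with a small red hub, lying flat on the tray floor just behind the mouth, to one side of it (either side), 50 mm across and 15 mm high, about 0.04 kg. Its vertical rim can be pinched. Origin: middle of its underside.
- grind_wheel: Loose brown grinding wheel with a grey hub, 40 mm across, 12 mm high, lying flat inside the tray on the other side of the mouth from the felt wheel. It stays. Origin: middle of its underside.
- felt_cone: Loose cream felt cone standing upright in a back corner of the tray, 29 mm across at its foot, 46 mm high. It stays. Origin: middle of its underside.
There are look-alikes about, which are no part of the job. What is shaped like the tape_roll but orange is not meant.

How it is judged (in metres and radians):
On the way:
1. the tape roll is nudged back clear of the mouth while the felt wheel is still inside (y of tape_roll in the frame of tray below -0.06 m and y of felt_wheel in the frame of tray below -0.025 m), for 0.2 s.
At the end, for the whole second after the job is handed in: The felt wheel lies flat on the apron, wholly outside the mouth (centre 32 to 88 mm out from the front wall's inner face, within 60 mm of the middle line); the tape roll lies flat inside, its centre at least 60 mm behind that face; both at rest (y of felt_wheel in the frame of tray between 0.032 and 0.088 m and x of felt_wheel in the frame of tray between -0.06 and 0.06 m and z of each of felt_wheel, tape_roll in the frame of tray below 0.007 m and angle between each of felt_wheel, tape_roll's own z axis and vertical below 0.15 rad and y of tape_roll in the frame of tray below -0.06 m and linear speed of each of felt_wheel, tape_roll below 0.02 m/s); the robot touches nothing.
It fails at once if the felt wheel or the tape roll is lifted more than 12 mm off the tray floor (z of any of felt_wheel, tape_roll in the frame of tray above 0.015 m).
It fails at once if the grinding wheel or the felt cone is moved more than 30 mm or the cone is knocked over (distance of any of grind_wheel, felt_cone from where it was at the start of the episode above 0.03 m or angle between felt_cone's own z axis and vertical above 0.6 rad).
It also fails if it takes over 58 s, if anything falls off the work surface, if the arm or the gripper's body presses on something with over 40 N, if the wrist force passes 120 N, or if a joint passes its speed limit or range.

## Working session

There is one attempt and no reset: what is moved stays moved. The work goes in short steps, Python scripts to look and compute and a shell command to move; the robot and the scene stay as the last step left them, time stands still between calls to the robot, and variables do not carry over. Pictures are saved under pics/ and viewed, at most 10 in all, crops included, and the job is handed in when it is done.

```bash
mkdir -p pics; cat > h.py <<'E'
import numpy as np, cv2
from plant import r
from scipy.spatial.transform import Rotation as R
def cap(n,f):
    im=r.capture(n); cv2.imwrite('pics/'+f,im[:,:,::-1]); return im
def ray(n,uv,z):
    p=r.camera_params(n); M=cv2.Rodrigues(np.array(p['rvec'],float))[0]; t=np.array(p['tvec'],float).ravel()
    d=M.T@np.linalg.inv(p['mtx'])@np.array([uv[0],uv[1],1.]); c=-M.T@t
    return c+d*(z-c[2])/d[2]
def proj(n,P):
    p=r.camera_params(n); return cv2.projectPoints(np.array(P,float).reshape(-1,3),np.array(p['rvec'],float),np.array(p['tvec'],float),np.array(p['mtx'],float),None)[0].reshape(-1,2)
E
python3 - <<'E'
from h import *
cap('top','top0.png');cap('scene','scene0.png')
s=r.get_state();print(s['tcp_pos'],s['eef_rot'],s['time_s'])
E
```

```text
[ 0.27244989 -0.61712317  0.24471176] [ 1.79913500e+02 -8.34735019e-03 -1.56182732e+02] 0.1
```

View pics/top0.png

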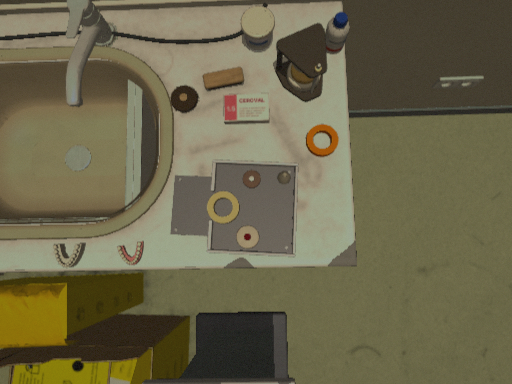

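View pics/scene0.png

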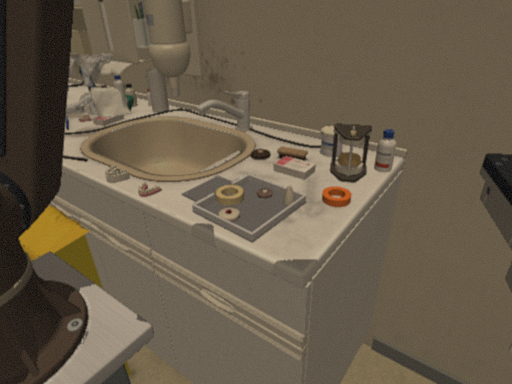

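The top view shows the tray at px (210–297, 160–255), with its mouth facing left onto the apron. Tape look-alikes are the beige ring at (223,207), which sits in the mouth, and the orange ring at (322,140), which is a decoy. Felt wheel candidates are the cream disc with red hub at (247,237), which I choose, the brown grinding wheel at (251,179), and the dark disc at (184,98). The cone is at (284,177). I'll check the choice in a crop and measure.

```bash
python3 - <<'E'
from h import *
im=cv2.imread('pics/top0.png')
c=im[150:265,160:310]; cv2.imwrite('pics/crop0.png',cv2.resize(c,None,fx=5,fy=5,interpolation=cv2.INTER_CUBIC))
p=r.camera_params('top');print(p['rvec'],p['tvec'])
hsv=cv2.cvtColor(im,cv2.COLOR_BGR2HSV)
for n,(u,v),z in [('tape',(223,207),.022),('felt',(247,237),.018),('grind',(251,179),.015)]:
    print(n,hsv[v,u],hsv[v,u-14 if n=='tape' else u-7],ray('top',(u,v),z))
print('tray',[ray('top',q,.022).round(4) for q in [(212,161),(297,162),(295,255),(208,252)]])
print('apron',[ray('top',q,.003).round(4) for q in [(175,176),(171,235)]])
E
```

```text
[ 2.10633268 -2.15112188  0.11736753] [-0.06447257  0.54750917  0.82518307]
tape [ 12  38 102] [ 22 126 160] [ 0.51101109 -0.01621643  0.022     ]
felt [  0 190  86] [ 20  78 156] [ 0.44651876 -0.06621508  0.018     ]
grind [ 34  40 158] [ 12 112  93] [ 0.57134824 -0.07689555  0.015     ]
tray [array([0.6119, 0.0069, 0.022 ]), array([ 0.6048, -0.1769,  0.022 ]), array([ 0.4072, -0.1659,  0.022 ]), array([0.4166, 0.0163, 0.022 ])]
apron [array([0.5843, 0.0918, 0.003 ]), array([0.4545, 0.0994, 0.003 ])]
```

View pics/crop0.png

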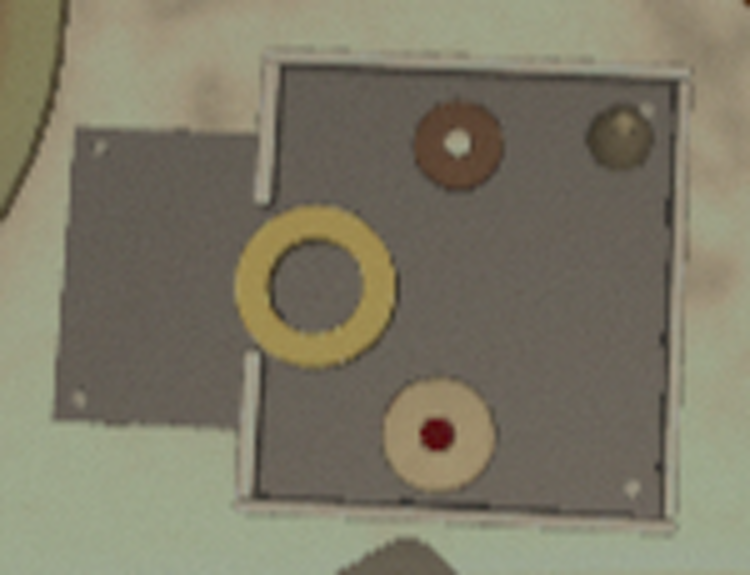

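The crop confirms it: a beige ring in the mouth, a cream disc with red hub near the tray wall, the grinding wheel and the cone. The sizes fit (ring ≈69 mm, felt ≈50 mm). Next I work out the tray frame and the first approach, a hover over the ring's front wall.

```bash
cat >> h.py <<'E'
a=np.deg2rad(-2.6)
X=np.array([np.cos(a),np.sin(a),0]);Y=np.array([-np.sin(a),np.cos(a),0]);O=np.array([.5143,.0037,0])
def T(p): d=np.array(p)-O; return np.array([d@X,d@Y,d[2]])*1000   # world->tray mm
def W(x,y,z): return O+(x*X+y*Y)/1000+np.array([0,0,z/1000])
def go(x,y,z):  # tool-frame shift to tray point, mm + turn to square
    s=r.get_state(); Rt=R.from_euler('xyz',s['eef_rot'],degrees=True)
    G=np.column_stack([-X,Y,[0,0,-1]])
    print('at',T(s['tcp_pos']).round(1),'shift',(Rt.inv().apply(W(x,y,z)-s['tcp_pos'])*1000).round(1),'turn',(Rt.inv()*R.from_matrix(G)).as_rotvec().round(4),s['time_s'])
E
python3 - <<'E'
from h import *
for n,q,z in [('tape',(316,286),.022),('felt',(439,434),.018),('grind',(458,145),.015)]:
    print(n,T(ray('top',(160+q[0]/5-.4,150+q[1]/5-.4),z)).round(1))
go(-2,7,120)
E
```

```text
tape [ -2.  -19.6  22. ]
felt [-63.3 -73.7  18. ]
grind [ 61.5 -78.3  15. ]
at [-213.4 -631.2  244.7] shift [-473.3  477.3  125.4] turn [ 0.0014 -0.0005  0.4611] 0.1
```

```bash
python3 -m pendant '[[-24,24,3,0,0,0.02],[-70,70,10,0,0,0.06],[-118,119,20,0,0,0.11],[-166,167,35,0,0,0.16],[-214,215,50,0,0,0.21],[-262,263,65,0,0,0.26],[-310,311,80,0,0,0.31],[-358,359,95,0,0,0.36],[-400,402,108,0,0,0.4],[-435,438,117,0,0,0.43],[-460,463,123,0,0,0.45],[-473,477,125,0.001,0,0.461],[-473,477,125,0.001,0,0.461],[-473,477,125,0.001,0,0.461],[-473,477,125,0.001,0,0.461]]' 32 10
python3 - <<'E'
from h import *
s=r.get_state(); im=cap('wrist','w1.png'); go(-2,7,120)
p=r.camera_params('wrist');M=np.array(p['mount']);Rt=R.from_euler('xyz',s['eef_rot'],degrees=True).as_matrix()
def wray(u,v,z):
    d=Rt@M[:3,:3]@np.linalg.inv(p['mtx'])@np.array([u,v,1.]);c=s['tcp_pos']+Rt@M[:3,3]
    return c+d*(z-c[2])/d[2]
h=cv2.cvtColor(im,cv2.COLOR_RGB2HSV)
m=cv2.inRange(h,(17,90,80),(30,255,255))
cs=sorted(cv2.findContours(m,cv2.RETR_EXTERNAL,2)[0],key=cv2.contourArea)[-3:]
for c in cs:
    P=np.array([T(wray(*q[0],.022)) for q in c])[:,:2].astype(np.float32); print(cv2.boundingRect(c),cv2.minEnclosingCircle(P))
E
```

```text
time_s: 1.98
tcp_pos: [0.5123, 0.009, 0.1207]
eef_rot: [-179.9, 0.0, 177.3]
contact_force: [-0.5, -0.1, 1.0]
gripper_width: 0.0318
gripper_force: 0.0
at [ -2.1   5.2 120.8] shift [-0.1  1.8  0.8] turn [-0.0008  0.0005 -0.0011] 2.025
(375, 0, 137, 26) ((-136.62075805664062, 145.8130340576172), 50.07318115234375)
(114, 287, 333, 13) ((102.14970397949219, 31.52532958984375), 158.30264282226562)
(182, 150, 81, 79) ((-5.293328762054443, -20.02033233642578), 35.336002349853516)
```

View pics/w1.png

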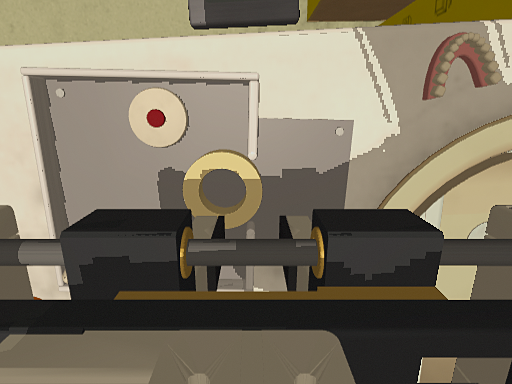

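The wrist view shows the ring at px (222,190) with its mouth-side wall between the fingers, and the felt wheel at (157,117). The ring fit agrees with the top view (y −20, r 35). Now I descend over its front wall and pinch it.

```bash
python3 -m pendant '[[0,2,20,0,0,0],[0,2,45,0,0,0],[0,2,65,0,0,0],[0,2,80,0,0,0],[0,2,90,0,0,0],[0,2,95,0,0,0],[0,2,95,0,0,0],[0,2,95,0,0,0]]' && python3 -m pendant '[[0,0,0,0,0,0],[0,0,0,0,0,0],[0,0,0,0,0,0],[0,0,0,0,0,0],[0,0,0,0,0,0],[0,0,0,0,0,0]]' 10 8; python3 -c "
from h import *
go(12,-101,25)"
```

```text
time_s: 3.02
tcp_pos: [0.5131, 0.012, 0.026]
eef_rot: [-180.0, 0.1, 177.4]
contact_force: [-0.4, -0.0, 0.7]
gripper_width: 0.0319
gripper_force: 0.1
time_s: 3.78
tcp_pos: [0.513, 0.012, 0.0259]
eef_rot: [-180.0, 0.0, 177.4]
contact_force: [-0.9, 0.5, 5.0]
gripper_width: 0.0211
gripper_force: 7.5
at [-1.6  8.2 25.9] shift [ -13.6 -109.2    1. ] turn [-0.0008  0.0008  0.0004] 3.775
```

```bash
python3 -m pendant '[[0,-4,0,0,0,0],[-1,-11,0,0,0,0],[-2,-19,0,0,0,0],[-3,-27,0,0,0,0],[-3,-35,0,0,0,0],[-3,-43,0,0,0,0],[-3,-51,0,0,0,0],[-3,-59,0,0,0,0],[-4,-67,0,0,0,0],[-5,-75,0,0,0,0],[-7,-83,0,0,0,0],[-9,-90,0,0,0,0],[-11,-97,0,0,0,0],[-13,-103,0,0,0,0],[-13,-107,0,0,0,0],[-13,-107,0,0,0,0],[-13,-107,0,0,0,0]]'; python3 - <<'E'
from h import *
go(12,-100,25)
im=cap('top','top1.png'); cv2.imwrite('pics/crop1.png',cv2.resize(im[150:265,160:310,::-1],None,fx=5,fy=5))
E
```

```text
time_s: 5.9
tcp_pos: [0.5213, -0.0962, 0.0259]
eef_rot: [-179.9, 0.0, 177.4]
contact_force: [0.1, -2.2, 4.9]
gripper_width: 0.0208
gripper_force: 7.5
at [ 11.5 -99.5  25.9] shift [-0.5 -0.5  0.9] turn [-0.0013  0.0008  0.0002] 5.9
```

View pics/crop1.png

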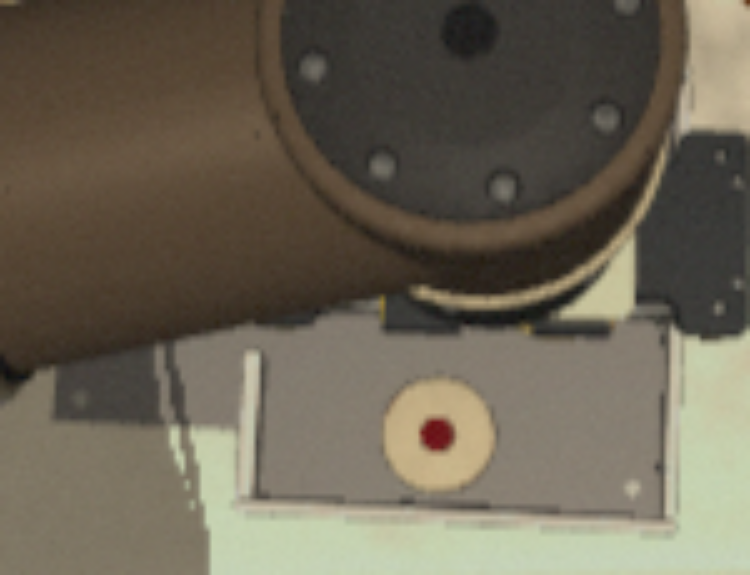

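The felt wheel is unmoved at crop px (438,434). I release the tape, rise and hover over the felt wheel.

```bash
python3 -m pendant '[[0,0,0,0,0,0],[0,0,0,0,0,0],[0,0,0,0,0,0],[0,0,0,0,0,0],[0,0,-5,0,0,0],[0,0,-15,0,0,0],[0,0,-30,0,0,0],[0,0,-50,0,0,0],[0,0,-68,0,0,0],[0,0,-75,0,0,0]]' 31 && python3 -m pendant '[[10,3,0,0,0,0],[28,10,0,0,0,0],[48,17,0,0,0,0],[66,23,0,0,0,0],[75,26,0,0,0,0],[75,26,0,0,0,0],[75,26,0,0,0,0]]' 66
python3 - <<'E'
from h import *
s=r.get_state(); im=cap('wrist','w2.png'); go(-63,-73.5,27)
p=r.camera_params('wrist');M=np.array(p['mount']);Rt=R.from_euler('xyz',s['eef_rot'],degrees=True).as_matrix()
cap('scene','s2.png')
E
```

```text
time_s: 7.2
tcp_pos: [0.5217, -0.0955, 0.1027]
eef_rot: [-180.0, 0.2, 177.4]
contact_force: [0.5, -0.2, 0.1]
gripper_width: 0.031
gripper_force: 0.0
time_s: 8.07
tcp_pos: [0.4477, -0.0662, 0.1006]
eef_rot: [-179.9, 0.0, 177.4]
contact_force: [-0.6, -0.0, 0.5]
gripper_width: 0.0658
gripper_force: 0.0
at [-63.3 -72.9 100.6] shift [-0.3 -0.5 73.6] turn [-0.001   0.0004  0.0001] 8.125
```

View pics/w2.png

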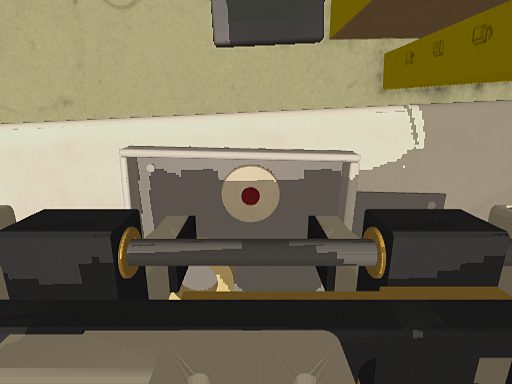

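View pics/s2.png

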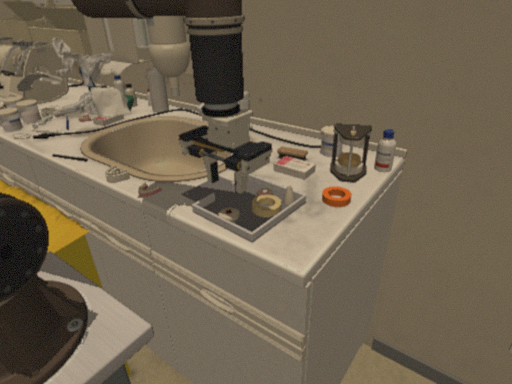

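The wrist view shows the felt hub at (250,196), midway between the fingers. The scene view shows the tape deep in the tray at (267,206). A quick numeric check of both follows.

```bash
python3 - <<'E'
from h import *
print(T(ray('scene',(267,206),.012)).round(0))
s=r.get_state()
p=r.camera_params('wrist');M=np.array(p['mount']);Rt=R.from_euler('xyz',s['eef_rot'],degrees=True).as_matrix()
d=Rt@M[:3,:3]@np.linalg.inv(p['mtx'])@np.array([250.5,196,1.]);c=s['tcp_pos']+Rt@M[:3,3]
print(T(c+d*(.018-c[2])/d[2]).round(1))
E
```

```text
[  11. -124.   12.]
[-66.1 -74.5  18. ]
```

```bash
python3 -m pendant '[[1,-1,15,0,0,0],[1,-1,35,0,0,0],[1,-1,52,0,0,0],[1,-1,65,0,0,0],[1,-1,72,0,0,0],[1,-1,75,0,0,0],[1,-1,75,0,0,0],[1,-1,75,0,0,0]]' && python3 -m pendant '[[0,0,0,0,0,0],[0,0,0,0,0,0],[0,0,0,0,0,0],[0,0,0,0,0,0],[0,0,0,0,0,0],[0,0,0,0,0,0]]' 42 8; python3 -c "
from h import *
go(0,44,26)"
```

```text
time_s: 9.18
tcp_pos: [0.4465, -0.0671, 0.0261]
eef_rot: [-180.0, 0.1, 177.4]
contact_force: [-0.1, 0.1, -0.3]
gripper_width: 0.0658
gripper_force: 0.0
time_s: 9.93
tcp_pos: [0.4462, -0.0672, 0.0258]
eef_rot: [-179.9, 0.0, 177.4]
contact_force: [-0.4, 0.5, 3.8]
gripper_width: 0.0471
gripper_force: 8.1
at [-64.8 -73.9  25.8] shift [-64.8 117.9  -0.3] turn [-0.0009  0.0004  0.0003] 9.925
```

```bash
python3 -m pendant '[[0,4,0,0,0,0],[0,11,0,0,0,0],[0,18,0,0,0,0],[-2,23,0,0,0,0],[-8,25,0,0,0,0],[-16,25,0,0,0,0],[-24,25,0,0,0,0],[-32,25,0,0,0,0],[-40,25,0,0,0,0],[-46,26,0,0,0,0],[-53,30,0,0,0,0],[-59,35,0,0,0,0],[-64,42,0,0,0,0],[-65,48,0,0,0,0],[-65,52,0,0,0,0],[-65,52,0,0,0,0]]'; python3 - <<'E'
from h import *
go(0,44,26); im=cap('top','top2.png')
cv2.imwrite('pics/s3.png',cv2.resize(r.capture('scene')[150:260,160:330,::-1],None,fx=4,fy=4))
E
```

```text
time_s: 11.92
tcp_pos: [0.5135, -0.0175, 0.0256]
eef_rot: [-180.0, 0.0, 177.4]
contact_force: [-0.9, 3.1, 4.5]
gripper_width: 0.0472
gripper_force: 8.1
at [  0.2 -21.2  25.6] shift [ 0.1 65.2 -0.4] turn [-0.0004  0.0006  0.0006] 11.925
```

View pics/s3.png

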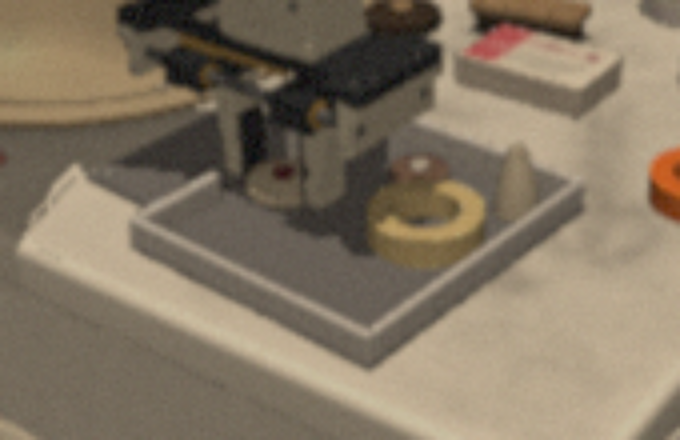

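The felt wheel (crop px 280,185) is at the mouth in the grip, and the tape (425,220) is well back. I slide out onto the apron, open a little and rise.

```bash
python3 -m pendant '[[0,4,0,0,0,0],[0,11,0,0,0,0],[0,19,0,0,0,0],[0,27,0,0,0,0],[0,35,0,0,0,0],[0,43,0,0,0,0],[0,51,0,0,0,0],[0,58,0,0,0,0],[0,63,0,0,0,0],[0,66,0,0,0,0],[0,66,0,0,0,0],[0,66,0,0,0,0]]' && python3 -m pendant '[[0,0,0,0,0,0],[0,0,0,0,0,0],[0,0,0,0,0,0],[0,0,0,0,0,0],[0,0,-4,0,0,0],[0,0,-12,0,0,0],[0,0,-25,0,0,0],[0,0,-45,0,0,0],[0,0,-75,0,0,0],[0,0,-110,0,0,0],[0,0,-150,0,0,0],[0,0,-180,0,0,0],[0,0,-180,0,0,0]]' 60 && python3 -m pendant '[[10,-20,0,0,0,0],[40,-60,0,0,0,0],[70,-100,0,0,0,0],[90,-150,0,0,0,0],[90,-200,0,0,0,0],[90,-250,0,0,0,0],[90,-300,0,0,0,0],[90,-340,0,0,0,0],[90,-340,0,0,0,0],[90,-340,0,0,0,0]]'
python3 - <<'E'
from h import *
im=cap('top','top3.png'); cv2.imwrite('pics/crop3.png',cv2.resize(im[150:265,160:310,::-1],None,fx=5,fy=5))
h=cv2.cvtColor(im,cv2.COLOR_RGB2HSV)
m=cv2.inRange(h,(15,55,90),(32,255,255))
for c in cv2.findContours(m,cv2.RETR_EXTERNAL,2)[0]:
    (u,v),q=cv2.minEnclosingCircle(c)
    if 170<u<297 and 160<v<255 and q>6: print(u,v,q,T(ray('top',(u,v),.02)).round(1))
E
```

```text
time_s: 13.52
tcp_pos: [0.5163, 0.0485, 0.0256]
eef_rot: [-180.0, 0.0, 177.4]
contact_force: [-1.9, -0.9, 5.6]
gripper_width: 0.047
gripper_force: 8.1
time_s: 15.15
tcp_pos: [0.5177, 0.0483, 0.2092]
eef_rot: [179.9, 0.3, 177.4]
contact_force: [0.2, -0.5, -1.0]
gripper_width: 0.0602
gripper_force: 0.0
time_s: 16.4
tcp_pos: [0.4098, -0.2877, 0.2052]
eef_rot: [-180.0, -0.1, 177.3]
contact_force: [-0.4, -0.3, -0.5]
gripper_width: 0.06
gripper_force: 0.0
```

View pics/crop3.png

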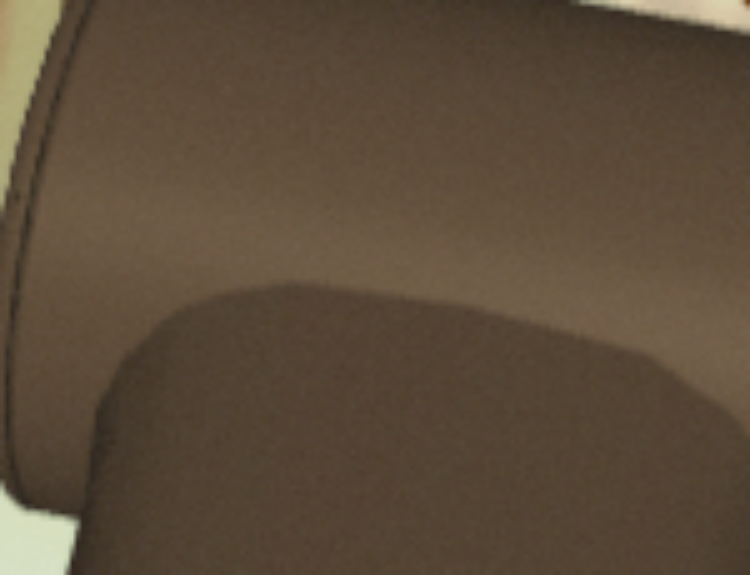

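The arm covers the tray in this top view. I use the scene camera instead.

```bash
python3 - <<'E'
from h import *
im=cap('scene','s4.png'); cv2.imwrite('pics/s4c.png',cv2.resize(im[150:260,160:330,::-1],None,fx=4,fy=4))
h=cv2.cvtColor(im,cv2.COLOR_RGB2HSV)
m=cv2.inRange(h,(0,140,50),(8,255,255))|cv2.inRange(h,(170,140,50),(180,255,255))
n,l,st,ce=cv2.connectedComponentsWithStats(m)
for s,c in zip(st[1:],ce[1:]):
    if 170<c[0]<300 and 170<c[1]<240 and s[4]>3: print(c,s[4],T(ray('scene',c,.018)).round(1))
E
```

```text
[211.4 184.8] 5 [-1.1 46.7 18. ]
```

View pics/s4c.png

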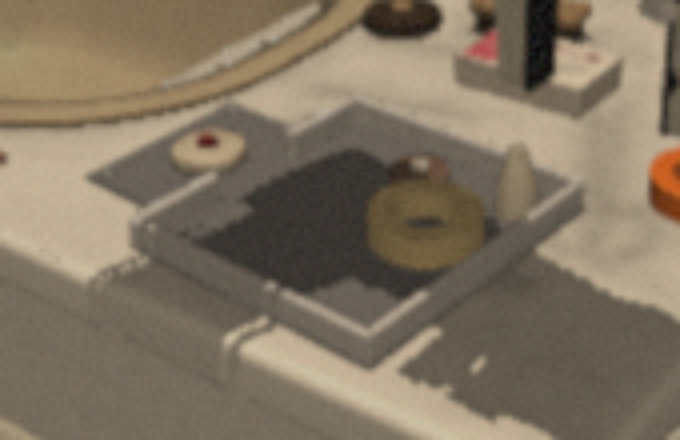

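The felt wheel lies flat on the apron (crop px 207,150; tray frame x −1, y 47). The tape is deep inside at (425,225), and the grinding wheel and cone are in place.

```bash
python3 -c "
from plant import r
print(r.close_job())"
```

```text
the job is handed in; nothing more can be done
None
```

The job is handed in: in the last picture the felt wheel lay flat on the apron, centre about 47 mm out from the mouth, the tape roll was about 125 mm inside, and the grinding wheel and cone looked unmoved; it took about 16 s, and the hand-in gave no verdict.

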